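# Turn the sugar scoop round onto the pot stand

## Task

The green scoop has been left the wrong way round on the shelf. Pick it up, turn it end for end and lay it open side up in the middle of the wooden pot stand, along the slats, with its bowl end towards the steel sugar canister and its handle pointing away from the canister. Let go of it, and leave the canister and the glass egg cup where they stand.

Things in the scene. Friction and masses are not known exactly. Their poses are not given: they have to be found in the camera images.
- scoop_mid (a point): Green scoop, 170 mm long, lying on its flat 48 mm wide trough-shaped bowl. Point: mid-length, centre line, 20 mm above its underside (scoop 40 high). x runs from handle to bowl, z up. Bowl x = 5 to 85 mm. Handle x = -85 to 5: level bar 18 wide, 14 high, its axis 11 mm above this point, free below; grip across it at x = -30. Starts with bowl roughly to +y. Not the round-bowled spoon further back.
- stand_top (a point): Loose wooden pot stand, a flat grid of five slats on two cross bars: 140 mm across the slats (its x), 180 mm along the slats (its y), 20 mm high, 450 g. This point is the centre of its top face, z up. The slats run within 15 degrees of world y. It lies left or right of the scoop.
- canister: Round stainless steel sugar canister with a hinged lid, 100 mm across, 145 mm high with its small knob, standing at the right-hand (-y) end of the row. Origin at the centre of its underside, z up. It is not to be moved.
- egg_cup: Small footed glass egg cup, 48 mm across, 62 mm high, standing behind the row. Origin at the centre of its underside, z up. It is not to be moved.
Things that resemble listed ones, but are neither listed nor needed, are in the scene too. What is shaped like the part that bears scoop_mid but black is not meant. Of the things that look like the part that bears stand_top, the larger one is meant.

How it is judged:
By the outcome, as a careful person would: the job done as asked, in the order asked, and still so for the second after the job is handed in, with the robot touching nothing.
It also fails if it takes over 38 s, if anything falls off the work surface, if the arm or the gripper's body presses on something with over 40 N, if the wrist force passes 120 N, or if a joint passes its speed limit or range.

## Robot

A 7-joint arm with a two-finger parallel gripper is mounted at the origin on the work surface. World frame = base frame: x ahead of the robot, y to its left, z up, the work surface at z = 0. Lengths are in m, angles in rad, forces in N, time in s.
With the tool pointing down it reaches from about 0.35 to 0.9 m from the base axis. Payload 19.9 kg.
Tool frame: the origin (TCP) lies midway between the tips of the shut fingers; the grasp point (between the pads) lies 19 mm behind it; z points along the fingers, y is the direction in which the jaws open and shut (so a half turn about z gives the same grasp; the last joint's range is limited). The gripper opens to 94 mm and grips with 3 to 60 N. Pads are 16 mm wide; open, the fingers measure 119 mm over their backs; the gripper's body (75 mm by 177 mm) begins 78 mm behind the grasp point.
Start: joints at [1.067, 0.417, -0.01, 1.614, 0.005, 1.111, -0.053], TCP at [0.278, -0.56, 0.205] pointing down, gripper open.
Joint ranges: [-2.81, 2.81], [-0.39, 2.02], [-1.27, 1.25], [0.06, 2.57], [-1.19, 4.33], [0.19, 2], [-2.82, 2.82]. Speed limits (rad/s): [1.89, 1.89, 2.39, 2.39, 3.01, 3.01, 3.01].

## Interface

Orientations are given as a unit quaternion [x, y, z, w].
In Python, from cell import manip gives the robot as it stands.
- The arm moves only by the shell command python3 -m handwheel 'ROWS' [OPENING] [FORCE]. ROWS is JSON, a list of rows, each an object with "linear": the shift along the tool's x, y, z in mm, a list of three; "twist": the turn, a rotation vector about the tool's x, y, z in degrees, a list of three. A call has 1 to 5 rows; each row is the pose to reach, as a shift and turn from the pose measured when the call began, along the tool's axes at that moment; what a row does not reach only later rows make up. A row lasts 1/8 s, in which the tool goes at most 62.5 mm and 10.7 degrees, less where a joint would pass 70% of its speed; a pose out of reach is approached as far as the arm can. A call with a gripper value outside its range is refused whole. OPENING is the closure in counts, from 0 (fully open) to 255 (shut), set as the call begins (- or left out, the last holds). The fingers move at their own pace and stop on an object; FORCE is the grip in N (left out, the last holds). Time passes only in rows, so rows that repeat a pose let the fingers close. It gives the time, the measured TCP pose, the force and the opening at its end, in the units of the state.
- manip.get_state(): the state, without advancing time (a new reading comes with each control period).
- manip.get_image(name): name is "side" or "top" or "wrist"; returns (picture, depth): 480x640x3 uint8, red, green, blue; 480x640 float32, m along the optical axis (not along the pixel's ray), 0 where there is no reading.
- manip.camera_params(name): a dict with "vertical_fov" (degrees; the focal length in pixels is half the picture's height over the tangent of half this angle, whatever the lens; pixels are square), "cx", "cy" (the principal point, pixels), "rvec" (rotation vector, rad) and "tvec" (3), from world to camera coordinates, as OpenCV has them. Camera axes: x right, y down, z forward; pixel columns grow to the right and rows downward; lengths in m; the calibration is good to about 2 mm. A picture is of the moment at which its call begins: read the wrist's pose just before it. camera_params takes no time and is no camera call; for the wrist camera it gives the pose at the moment of the call.
- manip.sign_off(): hands the job in, once; it reports no verdict.
The state is a dict: "time": time; "joint_positions": joint angles; "qd": joint speeds; "joint_efforts": joint torques, N m; "position": TCP position; "tcp_rot": TCP orientation; "contact_force": force on the tool from outside, world axes, zero at the start; "wrist_torque": the same for the moment, N m; "opening": opening from 0.0 (shut) to 1.0 (fully open).
Only numpy, scipy, OpenCV 4.12 (cv2) and the standard library are available. Lean on these libraries where they do the work, as an engineer would, in place of code of your own. Each camera call takes 0.05 s, during which the arm holds its last target.

## Working session

There is one attempt and no reset: what is moved stays moved. The work goes in short steps, Python scripts to look and compute and a shell command to move; the robot and the scene stay as the last step left them, time stands still between calls to the robot, and variables do not carry over. Pictures are saved under pics/ and viewed, and the job is handed in when it is done.

```bash
ls; mkdir -p pics; cat > h.py <<'E'
import numpy as np, cv2
from cell import manip
from scipy.spatial.transform import Rotation as R
def K(p):
    f=240/np.tan(np.radians(p['vertical_fov'])/2); return f,p['cx'],p['cy']
def grab(name,tag):
    p=manip.camera_params(name); im,d=manip.get_image(name)
    cv2.imwrite(f'pics/{tag}.png',im[:,:,::-1]); np.savez(f'{tag}.npz',im=im,d=d,**{k:np.array(v) for k,v in p.items()}); return im,d,p
def load(tag):
    z=np.load(f'{tag}.npz'); return z['im'],z['d'],{k:z[k] for k in ('vertical_fov','cx','cy','rvec','tvec')}
def ray(p,u,v):
    f,cx,cy=K(p); Rm=R.from_rotvec(p['rvec']).as_matrix(); c=-Rm.T@np.array(p['tvec'])
    return c,Rm.T@np.array([(u-cx)/f,(v-cy)/f,1.])
def onz(p,u,v,z):
    c,r=ray(p,u,v); return c+r*(z-c[2])/r[2]
def cloud(d,p):
    f,cx,cy=K(p); v,u=np.mgrid[:480,:640]; P=np.stack([(u-cx)/f*d,(v-cy)/f*d,d],-1)
    Rm=R.from_rotvec(p['rvec']).as_matrix(); return (P-np.array(p['tvec']))@Rm
def proj(p,X):
    f,cx,cy=K(p); c=R.from_rotvec(p['rvec']).as_matrix()@np.array(X)+p['tvec']; return c[0]/c[2]*f+cx,c[1]/c[2]*f+cy
E
python3 - <<'E'
from h import *
for n in ('top','side','wrist'):
    im,d,p=grab(n,n+'0'); print(n,p,(d>0).mean())
print(manip.get_state())
E
```

```text
pics
top {'vertical_fov': 48.681053997415844, 'cx': 317.64338009337695, 'cy': 241.88202428192682, 'rvec': array([ 2.20429845, -2.01996192,  0.20435985]), 'tvec': array([-0.11969547,  0.56072994,  1.05228713])} 0.9960481770833334
side {'vertical_fov': 48.337184968656985, 'cx': 317.23769869960347, 'cy': 242.61434338463826, 'rvec': array([ 0.09251859, -2.83460231,  1.3228434 ]), 'tvec': array([0.53920821, 0.1198085 , 1.20789758])} 0.9962109375
wrist {'vertical_fov': 66.24927683436688, 'cx': 315.6183060841248, 'cy': 239.68242293977605, 'rvec': array([-2.46117938,  1.522153  ,  0.21961867]), 'tvec': array([-0.62482131, -0.0294926 ,  0.39081509])} 0.9960872395833333
{'time': 0.15, 'joint_positions': array([ 1.06750703,  0.41778949, -0.01032721,  1.61399796,  0.00469897,
        1.11068609, -0.05297514]), 'qd': array([ 0.00150742, -0.00229847, -0.00248185, -0.00302791, -0.00115751,
       -0.00037163,  0.00027161]), 'joint_efforts': array([ 1.50078205e-03, -8.51536632e+01,  6.39084633e-01, -4.26136708e+01,
       -4.88711509e-02,  1.71315344e-02,  8.90186271e-06]), 'position': array([ 0.27835757, -0.55929485,  0.20501439]), 'tcp_rot': array([ 9.73455773e-01,  2.28874803e-01, -1.28817328e-04, -4.08653901e-04]), 'contact_force': array([0.15509094, 1.0365877 , 0.22336739]), 'wrist_torque': array([-0.01180326, -0.05276872, -0.00300802]), 'opening': 1.0000347697514502}
```

View pics/top0.png

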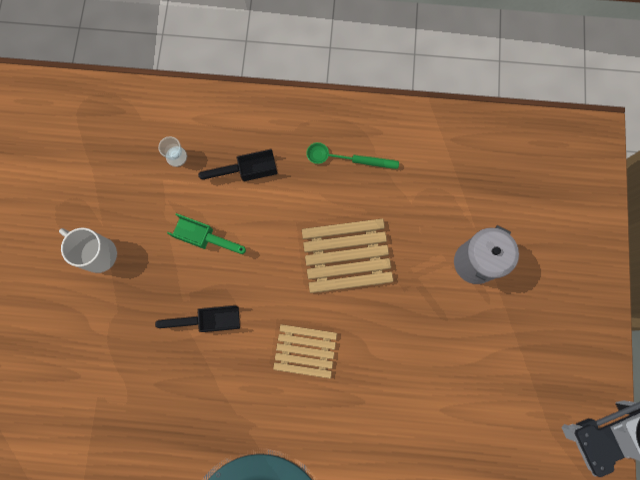

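View pics/side0.png

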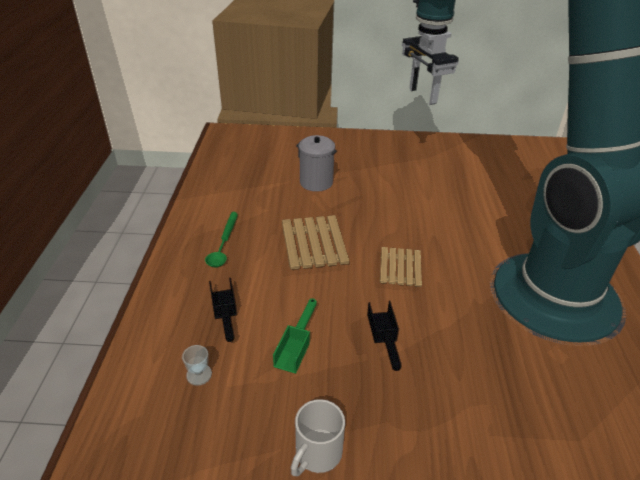

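View pics/wrist0.png

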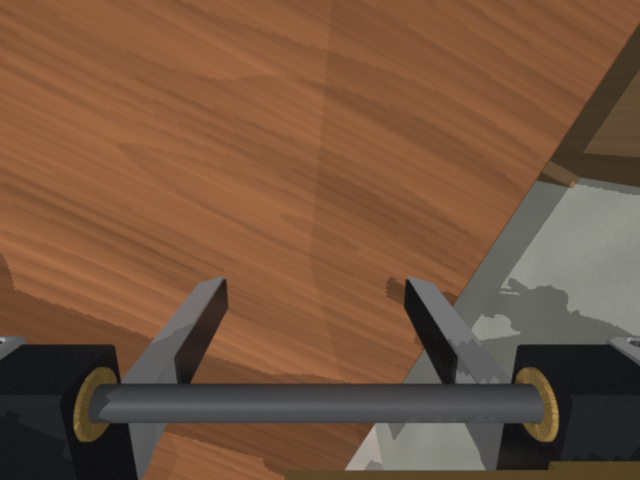

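```bash
python3 - <<'E'
from h import *
im,d,p=load('top0'); C=cloud(d,p)
crop=im[130:380,140:540]; cv2.imwrite('pics/crop0.png',cv2.resize(crop[:,:,::-1],(800,500),interpolation=cv2.INTER_CUBIC))
for tag in('top0','side0'):
    im,d,p=load(tag); C=cloud(d,p)
    hsv=cv2.cvtColor(im,cv2.COLOR_RGB2HSV)
    g=cv2.inRange(hsv,(50,120,40),(75,255,255))
    n,l,s,c=cv2.connectedComponentsWithStats(g)
    for i in range(1,n):
        if s[i,4]<150: continue
        P=C[l==i]; print(tag,'green',s[i],P.mean(0).round(3),'z',np.percentile(P[:,2],[1,50,99]).round(3))
        r=cv2.minAreaRect(P[:,:2].astype(np.float32)*1000); print('  rect mm',r)
    # stand: height cloud 12..28mm, wood pale
    w=cv2.inRange(hsv,(10,60,130),(28,160,255))
    m=((C[:,:,2]>.012)&(C[:,:,2]<.028)&(g==0)&(d>0)&(w>0)).astype(np.uint8)
    m=cv2.morphologyEx(m,cv2.MORPH_CLOSE,np.ones((9,9)))
    n,l,s,c=cv2.connectedComponentsWithStats(m)
    for i in range(1,n):
        if s[i,4]<300: continue
        sel=(l==i)&(C[:,:,2]>.014)&(w>0); P=C[sel]
        r=cv2.minAreaRect(P[:,:2].astype(np.float32)*1000)
        print(tag,'stand?',s[i],r,np.percentile(P[:,2],[5,50,95]).round(4))
    m=((C[:,:,2]>.03)&(d>0)&(C[:,:,0]>.3)&(C[:,:,1]>-.42)).astype(np.uint8)
    n,l,s,c=cv2.connectedComponentsWithStats(m)
    for i in range(1,n):
        if s[i,4]<60: continue
        P=C[l==i]; print(tag,'tall',s[i],P.mean(0).round(3),P.min(0).round(3),P.max(0).round(3))
E
```

```text
top0 green [307 143  92  26 734] [ 0.776 -0.116  0.016] z [-0.002  0.012  0.022]
  rect mm ((595.7799682617188, -67.06422424316406), (200.68067932128906, 449.0435485839844), 70.48832702636719)
top0 green [ 168  214   77   40 1091] [0.569 0.182 0.024] z [-0.001  0.021  0.042]
  rect mm ((492.7425537109375, 67.16146087646484), (412.08685302734375, 74.79237365722656), 57.55299377441406)
top0 stand? [ 302  218   91   75 5359] ((496.79681396484375, -146.87509155273438), (259.73779296875, 180.2579345703125), 12.367166519165039) [0.0161 0.0195 0.0231]
top0 stand? [ 273  324   64   54 2616] ((345.4690246582031, -62.75893783569336), (119.68952941894531, 92.85067749023438), 86.35807037353516) [0.0141 0.0152 0.018 ]
top0 tall [158 136  24  24 328] [0.753 0.27  0.049] [0.726 0.244 0.03 ] [0.774 0.292 0.067]
top0 tall [198 148  78  31 570] [0.722 0.129 0.037] [0.692 0.037 0.03 ] [0.774 0.204 0.043]
top0 tall [167 213  79  41 566] [0.562 0.155 0.037] [0.536 0.083 0.03 ] [0.609 0.251 0.044]
top0 tall [ 457  227   44   55 1755] [ 0.558 -0.391  0.113] [ 0.512 -0.42   0.03 ] [ 0.616 -0.365  0.15 ]
top
[... 766 characters left out ...]
 ((396.4700012207031, 381.17584228515625), (1013.2595825195312, 96.820068359375), 83.65757751464844) [0.0142 0.0157 0.0184]
side0 tall [ 299  136   38   48 1411] [ 0.566 -0.381  0.094] [ 0.514 -0.419  0.03 ] [ 0.617 -0.358  0.15 ]
side0 tall [209 277  27  64 506] [0.722 0.141 0.039] [0.694 0.037 0.03 ] [0.775 0.206 0.046]
side0 tall [273 298  44  67 612] [0.566 0.168 0.038] [0.538 0.084 0.03 ] [0.611 0.255 0.045]
side0 tall [368 300  34  70 642] [0.388 0.18  0.038] [0.367 0.081 0.03 ] [0.428 0.253 0.045]
side0 tall [182 345  27  29 564] [0.753 0.267 0.05 ] [0.728 0.244 0.03 ] [0.775 0.293 0.068]
side0 tall [ 291  399   54   77 2299] [0.515 0.413 0.067] [0.474 0.367 0.03 ] [0.555 0.473 0.096]
```

View pics/crop0.png

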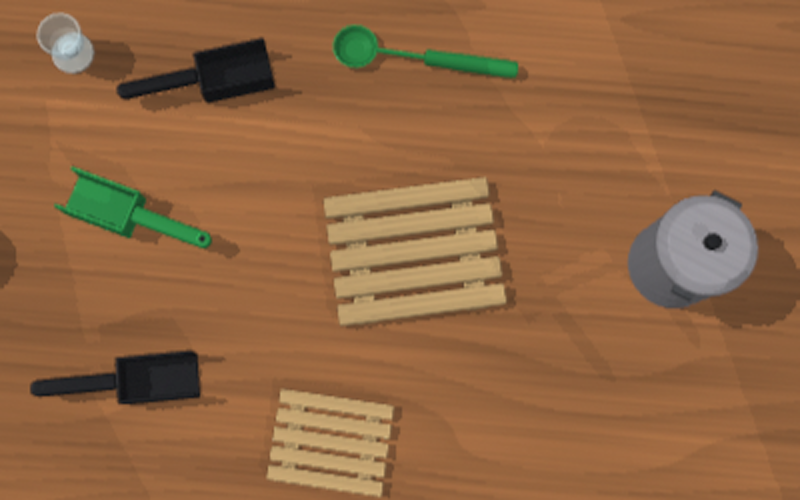

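```bash
cat > meas.py <<'E'
from h import *
def scoop(tag,zb=0.0,box=(.3,.9,-.4,.4),prev=None):
    im,d,p=load(tag); C=cloud(d,p); hsv=cv2.cvtColor(im,cv2.COLOR_RGB2HSV)
    g=(cv2.inRange(hsv,(50,120,40),(75,255,255))>0)
    g=cv2.erode(g.astype(np.uint8),np.ones((2,2)))>0
    n,l,s,c=cv2.connectedComponentsWithStats(g.astype(np.uint8))
    best=None
    for i in range(1,n):
        if s[i,4]<150: continue
        P=C[l==i]; P=P[(P[:,2]>zb-.01)&(P[:,2]<zb+.06)]
        med=np.median(P,0); P=P[np.linalg.norm(P[:,:2]-med[:2],axis=1)<.15]
        h=P[(P[:,2]>zb+.03)]
        if len(h)>60: print(tag,'comp',s[i],'n high',len(h)); best=P if best is None or len(P)>len(best) else best
    return best
def fit(P,zb):
    vx,vy,x0,y0=cv2.fitLine(P[:,:2].astype(np.float32),cv2.DIST_L2,0,.01,.01).ravel()
    a=np.array([vx,vy]); n=np.array([-vy,vx]); t=(P[:,:2]-[x0,y0])@a; w=(P[:,:2]-[x0,y0])@n
    # bowl end is wider
    if np.ptp(w[t<np.median([t.min(),t.max()])])>np.ptp(w[t>np.median([t.min(),t.max()])]): a=-a;n=-n;t=-t;w=-w
    lo,hi=np.percentile(t,[.3,99.7])
    hm=(t<lo+.07)&(P[:,2]>zb+.028); H=P[hm]
    hx=np.median(t[hm]); 
    bm=t>hi-.07
    # axis: from centre of handle to centre of bowl (mid-width)
    hc=np.array([t[hm].mean(),(w[hm].min()+w[hm].max())/2]); 
    bw=np.percentile(w[bm],[1,99]); bc=np.array([t[bm].mean(),bw.mean()])
    print('len',hi-lo,'bowl w',np.ptp(bw),'handle w',np.ptp(w[hm]),'handle z',np.median(H[:,2]))
    HC=np.array([x0,y0])+hc[0]*a+hc[1]*n; BC=np.array([x0,y0])+bc[0]*a+bc[1]*n
    ax=(BC-HC)/np.linalg.norm(BC-HC); tt=(P[:,:2]-HC)@ax; lo,hi=np.percentile(tt,[.3,99.7])
    mid=HC+ax*(lo+hi)/2
    print('mid',mid.round(4),'yaw deg',np.degrees(np.arctan2(ax[1],ax[0])).round(2),'grip',(mid-.03*ax).round(4),'ends',(HC+lo*ax).round(4),(HC+hi*ax).round(4))
    return mid,ax
def stand(tag,ztop=.02):
    im,d,p=load(tag); C=cloud(d,p); hsv=cv2.cvtColor(im,cv2.COLOR_RGB2HSV)
    w=cv2.inRange(hsv,(10,60,130),(28,160,255))
    m=((C[:,:,2]>.016)&(C[:,:,2]<.026)&(w>0)&(C[:,:,0]>.43)&(C[:,:,0]<.62)&(C[:,:,1]>-.28)&(C[:,:,1]<.02))
    v,u=np.nonzero(m); X=np.array([onz(p,a,b,ztop)[:2] for a,b in zip(u,v)])
    r=cv2.minAreaRect((X*1000).astype(np.float32)); print(tag,'stand rect',r); return r
if __name__=='__main__':
    import sys
    for t in('top0','side0'):
        P=scoop(t); fit(P,0.); stand(t)
E
python3 meas.py
```

```text
top0 comp [172 216  73  38 957] n high 401
len 0.16261688161788035 bowl w 0.04539616404714035 handle w 0.01556548360877245 handle z 0.036975241718233506
mid [0.5626 0.1631] yaw deg 74.25 grip [0.5544 0.1343] ends [0.5405 0.0848] [0.5847 0.2415]
top0 stand rect ((554.3464965820312, -133.9246826171875), (139.94302368164062, 179.52149963378906), 12.440064430236816)
side0 comp [ 274  300   42   73 1315] n high 469
len 0.16226628574800234 bowl w 0.04587939024185588 handle w 0.013833536096685153 handle z 0.038770297074949056
mid [0.5658 0.1701] yaw deg 73.63 grip [0.5573 0.1413] ends [0.5429 0.0922] [0.5887 0.2479]
side0 stand rect ((556.7542114257812, -133.25921630859375), (139.35733032226562, 184.25697326660156), 12.49767780303955)
```

```bash
cat > go.py <<'E'
from h import *
import sys
# go.py x y z yaw : shift/turn in tool axes to reach TCP xyz (m), tool pointing down, tool x at yaw deg
x,y,z,yaw=map(float,sys.argv[1:5]); s=manip.get_state()
R0=R.from_quat(s['tcp_rot']); T=R.from_matrix(R.from_euler('z',yaw,degrees=True).as_matrix()@np.diag([1,-1,-1.]))
M=R0.as_matrix(); print('t',s['time'],'at',s['position'].round(4),'toolx yaw',np.degrees(np.arctan2(M[1,0],M[0,0])).round(2),'open',s['opening'],'F',s['contact_force'].round(1))
print('q',s['joint_positions'].round(2))
print('linear',(R0.inv().apply(np.array([x,y,z])-s['position'])*1000).round(1),'twist',(R0.inv()*T).as_rotvec(degrees=True).round(2))
E
python3 go.py 0.35 -0.42 0.25 74
# intermediate waypoints
```

```text
t 0.15 at [ 0.2784 -0.5593  0.205 ] toolx yaw 26.46 open 1.0000347697514502 F [0.2 1.  0.2]
q [ 1.07  0.42 -0.01  1.61  0.    1.11 -0.05]
linear [126.2 -92.8 -44.9] twist [-5.000e-02 -2.000e-02 -4.754e+01]
```

```bash
python3 -m handwheel '[{"linear":[25,-19,-9],"twist":[0,0,-9.5]},{"linear":[50,-37,-18],"twist":[0,0,-19]},{"linear":[76,-56,-27],"twist":[0,0,-28.5]},{"linear":[101,-74,-36],"twist":[0,0,-38]},{"linear":[126,-93,-45],"twist":[0,0,-47.5]}]' 0; python3 go.py 0.42 -0.27 0.26 121
```

```text
time: 0.78
position: [0.35, -0.4189, 0.2502]
tcp_rot: [0.797, 0.604, -0.0, -0.001]
contact_force: [-0.1, -0.1, 0.1]
opening: 0.998
t 0.775 at [ 0.35   -0.4189  0.2502] toolx yaw 74.27 open 0.997748698541784 F [-0.1 -0.1  0.1]
q [ 1.    0.24 -0.22  1.75  0.06  1.15  0.49]
linear [162.3  27.   -9.7] twist [-3.000e-02 -6.000e-02 -4.673e+01]
```

```bash
python3 -m handwheel '[{"linear":[32,5,-2],"twist":[0,0,-9.5]},{"linear":[65,11,-4],"twist":[0,0,-19]},{"linear":[97,16,-6],"twist":[0,0,-28]},{"linear":[130,22,-8],"twist":[0,0,-37.5]},{"linear":[162,27,-10],"twist":[0,0,-46.5]}]'; python3 go.py 0.48 -0.12 0.26 167
```

```text
time: 1.4
position: [0.4202, -0.2692, 0.2603]
tcp_rot: [0.492, 0.871, 0.0, -0.001]
contact_force: [0.5, 0.5, 0.3]
opening: 0.999
t 1.4 at [ 0.4202 -0.2692  0.2603] toolx yaw 121.08 open 0.9994120800001998 F [0.5 0.5 0.3]
q [ 0.89  0.16 -0.43  1.84  0.07  1.16  0.98]
linear [ 97.  128.2   0.4] twist [ 1.000e-02 -8.000e-02 -4.592e+01]
```

```bash
python3 -m handwheel '[{"linear":[19,26,0],"twist":[0,0,-9]},{"linear":[39,51,0],"twist":[0,0,-18]},{"linear":[58,77,0],"twist":[0,0,-27.5]},{"linear":[78,103,0],"twist":[0,0,-36.5]},{"linear":[97,128,0],"twist":[0,0,-46]}]'; python3 go.py 0.52 0.02 0.24 211
```

```text
time: 2.02
position: [0.48, -0.119, 0.2603]
tcp_rot: [0.11, 0.994, 0.0, -0.001]
contact_force: [0.0, -0.3, -0.1]
opening: 1.005
t 2.025 at [ 0.48   -0.119   0.2603] toolx yaw 167.38 open 1.0049512203290543 F [ 0.  -0.3 -0.1]
q [ 0.74  0.17 -0.63  1.85  0.11  1.16  1.43]
linear [ -8.7 144.4  20.4] twist [  0.06  -0.05 -43.62]
```

```bash
python3 -m handwheel '[{"linear":[-2,29,4],"twist":[0,0,-8.5]},{"linear":[-4,58,8],"twist":[0,0,-17.5]},{"linear":[-5,87,12],"twist":[0,0,-26]},{"linear":[-7,116,16],"twist":[0,0,-35]},{"linear":[-9,144,20],"twist":[0,0,-43.5]}]'; python3 go.py 0.556 0.125 0.2 254
```

```text
time: 2.65
position: [0.5202, 0.0204, 0.2402]
tcp_rot: [-0.269, 0.963, 0.001, -0.0]
contact_force: [-1.0, -1.1, 0.2]
opening: 1.001
t 2.65 at [0.5202 0.0204 0.2402] toolx yaw -148.83 open 1.0007954706037496 F [-1.  -1.1  0.2]
q [ 0.58  0.28 -0.81  1.81  0.22  1.15  1.82]
linear [-84.8  70.9  40.3] twist [  0.08  -0.   -42.83]
```

```bash
python3 -m handwheel '[{"linear":[-17,14,8],"twist":[0,0,-8.5]},{"linear":[-34,28,16],"twist":[0,0,-17]},{"linear":[-51,43,24],"twist":[0,0,-26]},{"linear":[-68,57,32],"twist":[0,0,-34.5]},{"linear":[-85,71,40],"twist":[0,0,-43]}]'; python3 go.py 0.556 0.138 0.2 254; python3 - <<'E'
from h import *
grab('wrist','w1')
E
```

```text
time: 3.28
position: [0.5563, 0.1258, 0.1998]
tcp_rot: [-0.605, 0.796, 0.001, -0.0]
contact_force: [-0.8, -0.4, -0.3]
opening: 1.001
t 3.275 at [0.5563 0.1258 0.1998] toolx yaw -105.56 open 1.0009200394027293 F [-0.8 -0.4 -0.3]
q [ 0.43  0.48 -0.93  1.74  0.42  1.14  2.25]
linear [-11.7   3.6  -0.2] twist [0.09 0.02 0.44]
```

View pics/w1.png

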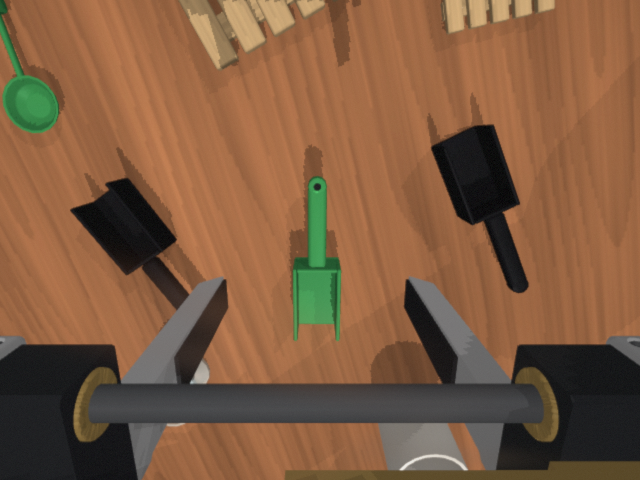

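The wrist view shows the green scoop lined up between the fingers: handle end at (317,178), bowl back edge at about (317,260), open bowl ending near (317,337).

```bash
python3 - <<'E'
from meas import *
P=scoop('w1'); mid,ax=fit(P,0.)
im,d,p=load('w1')
a=onz(p,317,178,.031); b=onz(p,317,259,.040);c=onz(p,317,325,.0)
print(a,b,c)
u=ax; print(np.dot(b[:2]-a[:2],u), np.dot(c[:2]-a[:2],u))
print('mid from handle end',a[:2]+.085*u,'from bowl back',b[:2]-.005*u)
E
python3 go.py 0.556 0.138 0.2 254
```

```text
w1 comp [ 294  178   47  154 3795] n high 1866
len 0.1614460888932545 bowl w 0.043999701685993535 handle w 0.014735718911733132 handle z 0.03580334626530327
mid [0.5653 0.1646] yaw deg 74.37 grip [0.5572 0.1357] ends [0.5436 0.0869] [0.587  0.2423]
[0.54383401 0.08641378 0.031     ] [0.56437506 0.16053759 0.04      ] [0.58916947 0.25115907 0.        ]
0.07691709634881715 0.1708677945369396
mid from handle end [0.56673008 0.16827201] from bowl back [0.56302823 0.1557224 ]
t 3.325 at [0.5562 0.1282 0.1989] toolx yaw -104.98 open 1.00317294245603 F [-2.8  0.9 -3.4]
q [ 0.43  0.48 -0.93  1.73  0.42  1.14  2.25]
linear [-9.4  2.7 -1. ] twist [0.16 0.08 1.02]
```

```bash
python3 go.py 0.558 0.138 0.06 254.2
```

```text
t 3.325 at [0.5562 0.1282 0.1989] toolx yaw -104.98 open 1.00317294245603 F [-2.8  0.9 -3.4]
q [ 0.43  0.48 -0.93  1.73  0.42  1.14  2.25]
linear [ -9.7   0.4 139. ] twist [0.15 0.08 0.82]
```

```bash
python3 -m handwheel '[{"linear":[-3,0,30],"twist":[0,0,0.8]},{"linear":[-5,0,65],"twist":[0,0,0.8]},{"linear":[-8,0,100],"twist":[0,0,0.8]},{"linear":[-9.7,0.4,130],"twist":[0,0,0.8]},{"linear":[-9.7,0.4,139],"twist":[0,0,0.8]}]' 120; python3 go.py 0.558 0.138 0.012 254.2; python3 - <<'E'
from h import *
grab('wrist','w2')
E
```

```text
time: 3.95
position: [0.5571, 0.1377, 0.0585]
tcp_rot: [-0.603, 0.798, 0.002, -0.001]
contact_force: [-0.2, -0.4, 0.2]
opening: 0.537
t 3.95 at [0.5571 0.1377 0.0585] toolx yaw -105.81 open 0.5369074217461953 F [-0.2 -0.4  0.2]
q [ 0.31  0.66 -0.81  1.83  0.59  0.91  2.1 ]
linear [-0.5 -1.  46.5] twist [ 0.28  0.02 -0.01]
```

View pics/w2.png

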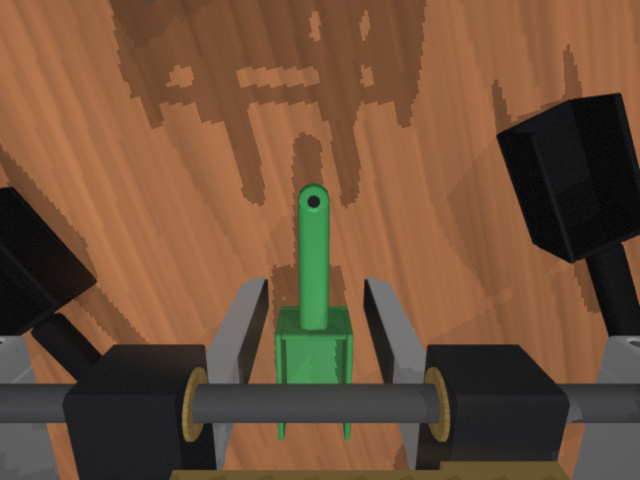

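The handle end is at (314,187), centred between the fingertips at (262,282) and (370,282); the bowl's back edge is at v≈308.

```bash
python3 - <<'E'
from meas import *
im,d,p=load('w2')
a=onz(p,314,186,.031); b=onz(p,314,308,.040); b2=onz(p,314,330,.038); u=np.array([np.cos(np.radians(74.2)),np.sin(np.radians(74.2))])
print(a,b,b2,'grip',a[:2]+.055*u,'mid',a[:2]+.085*u,(b2-a)[:2]@u,(b-a)[:2]@u)
C=cloud(d,p); print(C[230,314],C[300,314],C[320,314],C[350,314])
E
python3 go.py 0.558 0.138 0.012 254.2
```

```text
[0.54346977 0.08595095 0.031     ] [0.56262781 0.15347897 0.04      ] [0.56688713 0.1685145  0.038     ] grip [0.55844518 0.13887294] mid [0.56661359 0.16773948] 0.08582022129777017 0.07019302797288973
[0.54997604 0.10886999 0.03659928] [0.56182614 0.15067701 0.03537013] [0.56537936 0.16320822 0.03580545] [0.57674621 0.20348571 0.00320438]
t 4.0 at [0.5573 0.1377 0.0585] toolx yaw -105.81 open 0.5307069215782702 F [-1.  -1.  -1.5]
q [ 0.31  0.66 -0.81  1.83  0.59  0.91  2.1 ]
linear [-0.5 -0.8 46.5] twist [ 0.26  0.03 -0.01]
```

```bash
python3 -m handwheel '[{"linear":[-0.5,-0.5,16],"twist":[0.2,0,0]},{"linear":[-0.8,-0.5,32],"twist":[0.2,0,0]},{"linear":[-0.8,-0.5,43],"twist":[0.2,0,0]},{"linear":[-0.8,-0.5,46.5],"twist":[0.2,0,0]}]'; python3 go.py 0.558 0.138 0.012 254.2;  python3 -m handwheel '[{"linear":[0,0,0],"twist":[0,0,0]},{"linear":[0,0,0],"twist":[0,0,0]},{"linear":[0,0,0],"twist":[0,0,0]},{"linear":[0,0,0],"twist":[0,0,0]},{"linear":[0,0,0],"twist":[0,0,0]}]' 255 45;  python3 go.py 0.558 0.138 0.14 254.2
```

```text
time: 4.5
position: [0.5575, 0.1384, 0.0113]
tcp_rot: [-0.603, 0.798, 0.001, -0.0]
contact_force: [0.1, -1.0, 0.2]
opening: 0.529
t 4.5 at [0.5575 0.1384 0.0113] toolx yaw -105.8 open 0.5288901599674851 F [ 0.1 -1.   0.2]
q [ 0.27  0.72 -0.76  1.85  0.65  0.84  2.05]
linear [ 0.3 -0.6 -0.7] twist [0.1  0.01 0.  ]
time: 5.12
position: [0.5576, 0.1383, 0.0115]
tcp_rot: [-0.603, 0.798, 0.001, -0.0]
contact_force: [-0.8, -1.5, 2.1]
opening: 0.185
t 5.125 at [0.5576 0.1383 0.0115] toolx yaw -105.81 open 0.18546816310025882 F [-0.8 -1.5  2.1]
q [ 0.27  0.72 -0.76  1.85  0.65  0.84  2.05]
linear [   0.2   -0.3 -128.5] twist [ 0.09  0.01 -0.01]
```

```bash
python3 -m handwheel '[{"linear":[0,0,-15],"twist":[0,0,0]},{"linear":[0,0,-50],"twist":[0,0,0]},{"linear":[0,0,-90],"twist":[0,0,0]},{"linear":[0,0,-120],"twist":[0,0,0]},{"linear":[0,0,-130],"twist":[0,0,0]}]'; python3 - <<'E'
from h import *
grab('wrist','w3'); grab('side','s3')
E
python3 go.py 0.55 0.05 0.15 206
```

```text
time: 5.75
position: [0.5584, 0.1385, 0.1437]
tcp_rot: [-0.603, 0.798, -0.0, 0.001]
contact_force: [0.3, -0.4, -1.3]
opening: 0.187
t 5.85 at [0.5581 0.1382 0.1423] toolx yaw -105.82 open 0.1867257855672276 F [-0.4  0.5 -1.6]
q [ 0.37  0.55 -0.89  1.78  0.49  1.05  2.17]
linear [ 87.1 -16.2  -7.7] twist [2.000e-02 2.000e-02 4.818e+01]
```

View pics/w3.png

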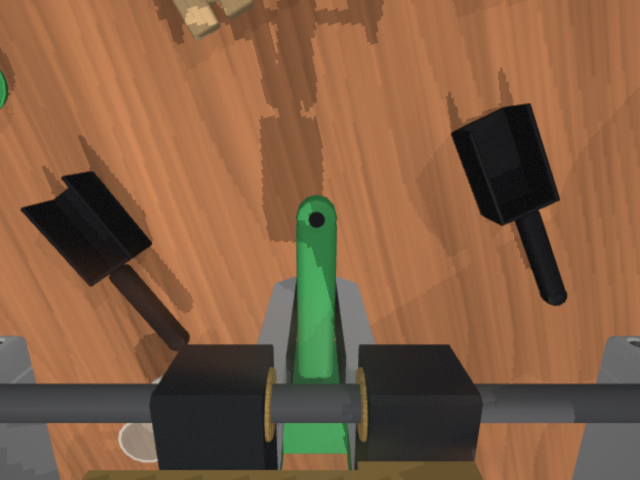

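View pics/s3.png

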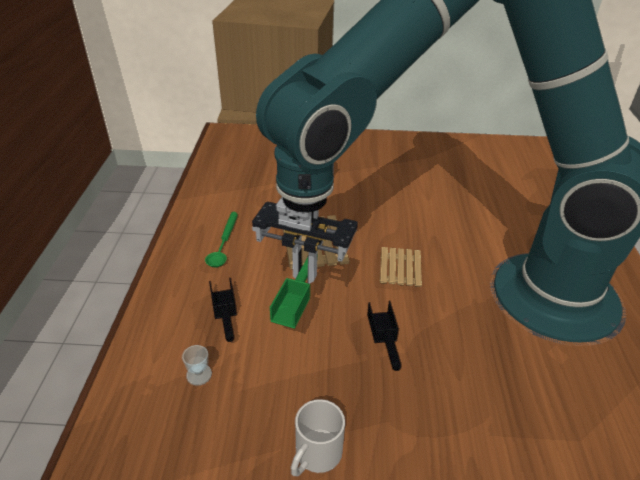

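```bash
cat > held.py <<'E'
from h import *
import sys
im,d,p=load(sys.argv[1]); C=cloud(d,p); s=manip.get_state()
R0=R.from_quat(s['tcp_rot']); hsv=cv2.cvtColor(im,cv2.COLOR_RGB2HSV)
g=cv2.erode(cv2.inRange(hsv,(50,120,40),(75,255,255)),np.ones((3,3)))
n,l,st,c=cv2.connectedComponentsWithStats(g); i=l[260,316]
v,u=np.nonzero(l==i); k=v<330; P=R0.inv().apply(C[v[k],u[k]]-s['position'])*1000
q=np.abs(P[:,1])<6; P=P[q]
print('tool-frame handle top z vs x fit', np.polyfit(P[:,0],P[:,2],1),'pitch deg',np.degrees(np.arctan(np.polyfit(P[:,0],P[:,2],1)[0])),'y vs x',np.polyfit(P[:,0],P[:,1],1),'x range',np.percentile(P[:,0],[0.5,99.5]))
b=onz(p,316,196,s['position'][2]+.019); print('end', R0.inv().apply(b-s['position'])*1000)
E
python3 held.py w3
```

```text
tool-frame handle top z vs x fit [ -0.18717188 -22.24129504] pitch deg -10.601492787488796 y vs x [-0.00259276  0.04452786] x range [-6.12549924 81.81959957]
end [ 55.10385454  -0.28524306 -19.02981245]
```

```bash
cat >> held.py <<'E'
P=P[(P[:,0]>15)&(P[:,0]<50)&(P[:,2]<0)&(P[:,2]>-60)&(np.abs(P[:,1])<3)].astype(np.float32)
vx,vz,x0,z0=cv2.fitLine(P[:,[0,2]],cv2.DIST_HUBER,0,.01,.01).ravel()
print('robust pitch',np.degrees(np.arctan(vz/vx)),'z at x=0',z0-vz/vx*x0,len(P))
for a in range(15,55,10): print(a,np.median(P[(P[:,0]>a)&(P[:,0]<a+10)][:,2]))
E
python3 held.py w3
python3 - <<'E'
from h import *
im,d,p=load('s3'); C=cloud(d,p); hsv=cv2.cvtColor(im,cv2.COLOR_RGB2HSV)
g=cv2.erode(cv2.inRange(hsv,(50,120,40),(75,255,255)),np.ones((3,3)))
n,l,st,c=cv2.connectedComponentsWithStats(g)
for i in range(1,n):
    if st[i,4]>100: P=C[l==i]; print(st[i],P.mean(0),np.percentile(P[:,2],[2,50,98]),np.percentile(P[:,1],[2,50,98]))
E
```

```text
tool-frame handle top z vs x fit [ -0.18717188 -22.24129504] pitch deg -10.601492787488796 y vs x [-0.00259276  0.04452786] x range [-6.12549924 81.81959957]
end [ 55.10385454  -0.28524306 -19.02981245]
robust pitch 0.058212493 z at x=0 -25.92164 845
15 -25.879751
25 -25.91584
35 -25.86413
45 -25.72217
[223 213  13  27 115] [ 0.77384244 -0.17026055  0.02045841] [0.01419961 0.02084691 0.02410189] [-0.2202415  -0.16824956 -0.12626226]
[207 253  18  13 176] [ 0.78296785 -0.04603003  0.01795233] [0.00307224 0.00772044 0.01681411] [-0.07256859 -0.05819644 -0.02704393]
[ 271  263   38   64 1306] [0.5788667  0.20362308 0.15318859] [0.13615496 0.14845752 0.17370507] [0.14317303 0.20170211 0.25192115]
```

```bash
python3 go.py 0.55 0.06 0.14 206; python3 -m handwheel '[{"linear":[16,-3,0],"twist":[0,0,9.5]},{"linear":[31,-6,0],"twist":[0,0,19]},{"linear":[47,-9,1],"twist":[0,0,28.5]},{"linear":[62,-12,1],"twist":[0,0,38.5]},{"linear":[78,-15,2],"twist":[0,0,48]}]'; python3 go.py 0.545 -0.03 0.14 156
```

```text
t 5.85 at [0.5581 0.1382 0.1423] toolx yaw -105.82 open 0.1867257855672276 F [-0.4  0.5 -1.6]
q [ 0.37  0.55 -0.89  1.78  0.49  1.05  2.17]
linear [ 77.5 -13.5   2.3] twist [2.000e-02 2.000e-02 4.818e+01]
time: 6.48
position: [0.5506, 0.0585, 0.1391]
tcp_rot: [-0.224, 0.975, 0.0, -0.001]
contact_force: [0.4, -0.1, -1.2]
opening: 0.189
t 6.475 at [0.5506 0.0585 0.1391] toolx yaw -154.13 open 0.18864017738933428 F [ 0.4 -0.1 -1.2]
q [ 0.39  0.45 -0.7   1.84  0.35  0.98  1.57]
linear [ 43.6 -77.2  -1. ] twist [ 3.000e-02 -1.000e-01  4.987e+01]
```

```bash
python3 -m handwheel '[{"linear":[9,-15,0],"twist":[0,0,10]},{"linear":[17,-31,0],"twist":[0,0,20]},{"linear":[26,-46,-1],"twist":[0,0,30]},{"linear":[35,-62,-1],"twist":[0,0,40]},{"linear":[44,-77,-1],"twist":[0,0,50]}]'; python3 go.py 0.5485 -0.1047 0.14 102.4
```

```text
time: 7.1
position: [0.5438, -0.0307, 0.1388]
tcp_rot: [0.212, 0.977, -0.0, -0.002]
contact_force: [0.7, 0.3, 0.4]
opening: 0.186
t 7.1 at [ 0.5438 -0.0307  0.1388] toolx yaw 155.53 open 0.18581691862887204 F [0.7 0.3 0.4]
q [ 0.4   0.39 -0.5   1.86  0.23  0.94  0.95]
linear [-34.9 -65.4  -1.3] twist [-0.15 -0.16 53.13]
```

```bash
python3 -m handwheel '[{"linear":[-7,-13,0],"twist":[0,0,10]},{"linear":[-14,-26,0],"twist":[0,0,20.5]},{"linear":[-21,-39,-1],"twist":[0,0,31]},{"linear":[-28,-52,-1],"twist":[-0.1,-0.1,42]},{"linear":[-35,-65.4,-1.3],"twist":[-0.1,-0.2,52.5]}]'; python3 - <<'E'
from h import *
grab('wrist','w4'); grab('top','t4')
E
python3 go.py 0.5485 -0.1047 0.06 102.4; python3 held.py w4
```

```text
time: 7.72
position: [0.5478, -0.1052, 0.1387]
tcp_rot: [0.625, 0.781, -0.001, -0.001]
contact_force: [-0.4, -0.5, -2.1]
opening: 0.19
t 7.825 at [ 0.5478 -0.1061  0.1388] toolx yaw 102.78 open 0.18482495276005725 F [-0.2  0.4 -1.3]
q [ 0.36  0.39 -0.28  1.84  0.13  0.94  0.24]
linear [ 1.3  1.1 78.8] twist [-0.14  0.06  0.38]
tool-frame handle top z vs x fit [ -0.10836008 -22.07338011] pitch deg -6.184444977894625 y vs x [-0.00151338  0.02683652] x range [-5.91809515 55.27767264]
end [ 55.56352659   0.47065204 -19.0590815 ]
robust pitch -0.030238204 z at x=0 -24.198582 810
15 -24.208132
25 -24.182182
35 -24.250736
45 -24.059763
```

View pics/w4.png

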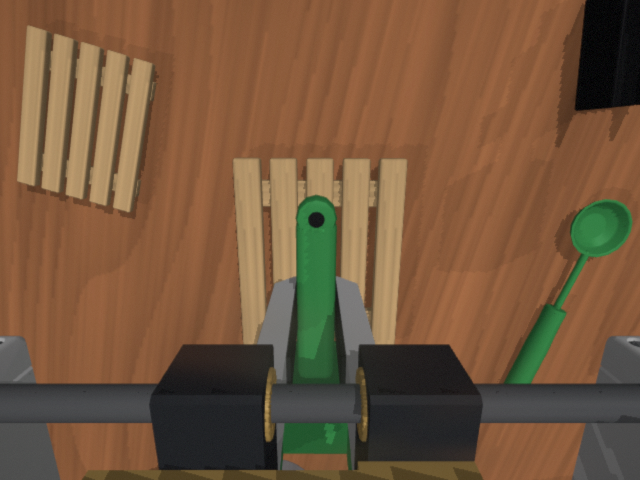

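View pics/t4.png

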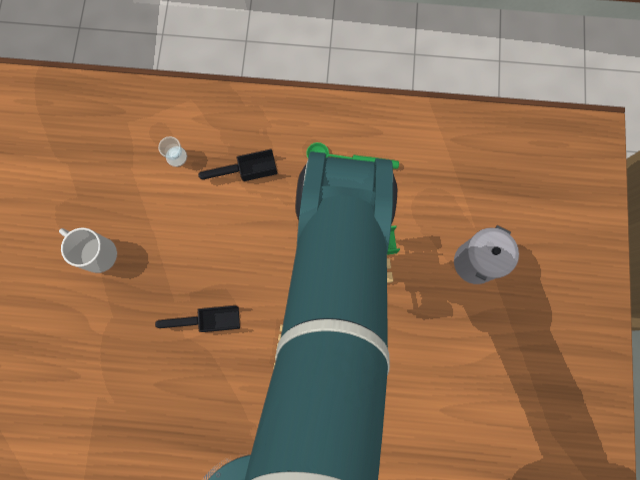

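The wrist view has the stand under the held scoop: its handle-end slat tips run from (234,158) to (407,158), with the scoop centred at u≈316. The top view shows the canister and egg cup undisturbed.

```bash
python3 - <<'E'
from meas import *
im,d,p=load('w4'); a=onz(p,234,158.5,.02)[:2]; b=onz(p,406.5,158.5,.02)[:2]
e=(a-b)/np.linalg.norm(a-b); yaw=np.degrees(np.arctan2(e[1],e[0])); print(a,b,np.linalg.norm(a-b),yaw)
s=np.array([-e[1],e[0]]); 
if s[1]>0: s=-s
print('slat yaw',np.degrees(np.arctan2(s[1],s[0])),'centre',(a+b)/2+.09*s)
for t in('top0',): stand(t)
r=cv2.boxPoints
E
```

```text
[ 0.47126997 -0.05935562] [ 0.6037195  -0.02937078] 0.13580120778512156 -167.24400492691205
slat yaw -77.24400492691207 centre [ 0.55736668 -0.13214193]
top0 stand rect ((554.3464965820312, -133.9246826171875), (139.94302368164062, 179.52149963378906), 12.440064430236816)
```

```bash
python3 go.py 0.5495 -0.104 0.045 102.6; python3 -m handwheel '[{"linear":[2,0,25],"twist":[-0.1,0,0.2]},{"linear":[3,0,50],"twist":[-0.1,0,0.2]},{"linear":[3,-0.5,75],"twist":[-0.1,0,0.2]},{"linear":[2.5,-0.5,90],"twist":[-0.1,0,0.2]},{"linear":[2.5,-0.5,94],"twist":[-0.1,0,0.2]}]';python3 go.py 0.5495 -0.104 0.032 102.6
```

```text
t 7.825 at [ 0.5478 -0.1061  0.1388] toolx yaw 102.78 open 0.18482495276005725 F [-0.2  0.4 -1.3]
q [ 0.36  0.39 -0.28  1.84  0.13  0.94  0.24]
linear [ 1.8  2.3 93.8] twist [-0.14  0.06  0.18]
time: 8.45
position: [0.5461, -0.1035, 0.0439]
tcp_rot: [0.624, 0.781, -0.001, -0.001]
contact_force: [0.8, -0.8, 0.0]
opening: 0.189
t 8.45 at [ 0.5461 -0.1035  0.0439] toolx yaw 102.71 open 0.18884832976581564 F [ 0.8 -0.8  0. ]
q [ 0.33  0.52 -0.26  1.9   0.19  0.75  0.2 ]
linear [-1.2  3.2 11.9] twist [-0.12  0.01  0.11]
```

```bash
python3 -m handwheel '[{"linear":[-1,3,3],"twist":[-0.1,0,0]},{"linear":[-1,3,6],"twist":[-0.1,0,0]},{"linear":[-1,3,9],"twist":[-0.1,0,0]},{"linear":[-1,3,11],"twist":[-0.1,0,0]},{"linear":[-1,3,11.5],"twist":[-0.1,0,0]}]';python3 go.py 0.5495 -0.104 0.032 102.6
```

```text
time: 9.07
position: [0.5492, -0.1038, 0.0324]
tcp_rot: [0.624, 0.781, -0.0, -0.0]
contact_force: [0.8, 0.2, -0.7]
opening: 0.186
t 9.075 at [ 0.5492 -0.1038  0.0324] toolx yaw 102.71 open 0.18571627670180632 F [ 0.8  0.2 -0.7]
q [ 0.33  0.54 -0.25  1.9   0.19  0.73  0.19]
linear [-0.2  0.2  0.4] twist [-0.02  0.02  0.11]
```

```bash
python3 -m handwheel '[{"linear":[0,0,0.5],"twist":[0,0,0]},{"linear":[0,0,0.9],"twist":[0,0,0]},{"linear":[0,0,0.9],"twist":[0,0,0]}]';python3 -m handwheel '[{"linear":[0,0,0],"twist":[0,0,0]}]'
```

```text
time: 9.45
position: [0.5492, -0.1038, 0.0316]
tcp_rot: [0.624, 0.781, -0.0, -0.0]
contact_force: [-0.8, 0.3, 2.1]
opening: 0.187
time: 9.57
position: [0.5493, -0.1038, 0.0316]
tcp_rot: [0.624, 0.781, -0.0, 0.0]
contact_force: [-0.3, -0.8, -0.0]
opening: 0.187
```

```bash
python3 -m handwheel '[{"linear":[0,0,0],"twist":[0,0,0]},{"linear":[0,0,0],"twist":[0,0,0]},{"linear":[0,0,0],"twist":[0,0,0]},{"linear":[0,0,0],"twist":[0,0,0]}]' 120; python3 -m handwheel '[{"linear":[0,0,-10],"twist":[0,0,0]},{"linear":[0,0,-40],"twist":[0,0,0]},{"linear":[0,0,-80],"twist":[0,0,0]},{"linear":[0,0,-120],"twist":[0,0,0]},{"linear":[0,0,-160],"twist":[0,0,0]}]'; python3 go.py 0.40 -0.25 0.25 102
```

```text
time: 10.07
position: [0.5493, -0.1038, 0.0316]
tcp_rot: [0.624, 0.781, -0.0, 0.0]
contact_force: [0.2, 0.1, 0.9]
opening: 0.527
time: 10.7
position: [0.5492, -0.1037, 0.1938]
tcp_rot: [0.624, 0.781, -0.0, 0.0]
contact_force: [0.2, -0.6, 0.5]
opening: 0.531
t 10.7 at [ 0.5492 -0.1037  0.1938] toolx yaw 102.73 open 0.5310390687417832 F [ 0.2 -0.6  0.5]
q [ 0.37  0.33 -0.3   1.79  0.11  1.05  0.26]
linear [-109.9 -177.7  -56.3] twist [0.02 0.03 0.73]
```

```bash
python3 -m handwheel '[{"linear":[-22,-35,-20],"twist":[0,0,0]},{"linear":[-44,-70,-35],"twist":[0,0,0]},{"linear":[-66,-106,-45],"twist":[0,0,0]},{"linear":[-88,-142,-55],"twist":[0,0,0]},{"linear":[-110,-178,-56],"twist":[0,0,0]}]';python3 -m handwheel '[{"linear":[-20,-30,0],"twist":[0,0,0]},{"linear":[-40,-60,0],"twist":[0,0,0]},{"linear":[-60,-90,0],"twist":[0,0,0]},{"linear":[-80,-100,0],"twist":[0,0,0]},{"linear":[-80,-100,0],"twist":[0,0,0]}]'; python3 - <<'E'
from meas import *
grab('top','t5'); grab('side','s5')
for t in('t5','s5'):
    im,d,p=load(t); u,v=map(int,proj(p,[.556,-.133,.03])); cv2.imwrite(f'pics/{t}c.png',cv2.resize(im[v-70:v+70,u-90:u+90,::-1],(720,560),interpolation=cv2.INTER_CUBIC))
    fit(scoop(t,.02),.02); stand(t)
E
```

```text
time: 11.32
position: [0.3989, -0.251, 0.2512]
tcp_rot: [0.624, 0.781, 0.0, 0.001]
contact_force: [0.8, -0.4, 0.0]
opening: 0.531
time: 11.95
position: [0.3184, -0.352, 0.2517]
tcp_rot: [0.625, 0.781, 0.0, 0.002]
contact_force: [0.0, 0.3, 0.3]
opening: 0.524
t5 comp [ 310  238   80   27 1069] n high 392
len 0.1628322330976127 bowl w 0.04599641576825835 handle w 0.015119476804188455 handle z 0.057128756689981804
mid [ 0.5525 -0.1374] yaw deg -77.29 grip [ 0.5459 -0.1081] ends [ 0.5346 -0.058 ] [ 0.5704 -0.2167]
t5 stand rect ((554.24365234375, -133.98956298828125), (140.1416778564453, 179.52511596679688), 12.504761695861816)
s5 comp [302 210  22  43 469] n high 283
len 0.16490403269977325 bowl w 0.045555139291659164 handle w 0.01782134007192392 handle z 0.05961122216363031
mid [ 0.5559 -0.1306] yaw deg -77.65 grip [ 0.5495 -0.1013] ends [ 0.5383 -0.0498] [ 0.5736 -0.2113]
s5 stand rect ((556.3134765625, -133.1112823486328), (138.79791259765625, 184.52145385742188), 12.337897300720215)
```

View pics/t5.png

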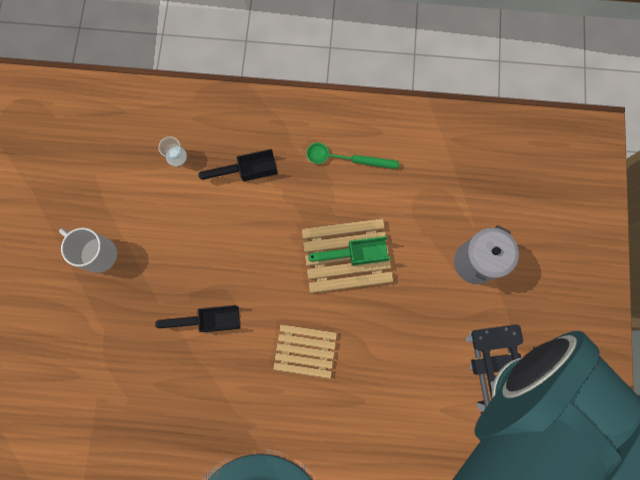

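View pics/t5c.png

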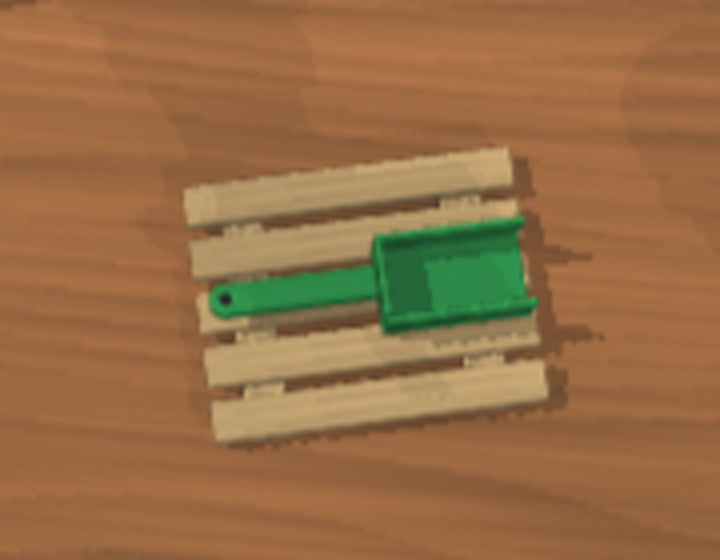

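View pics/s5c.png

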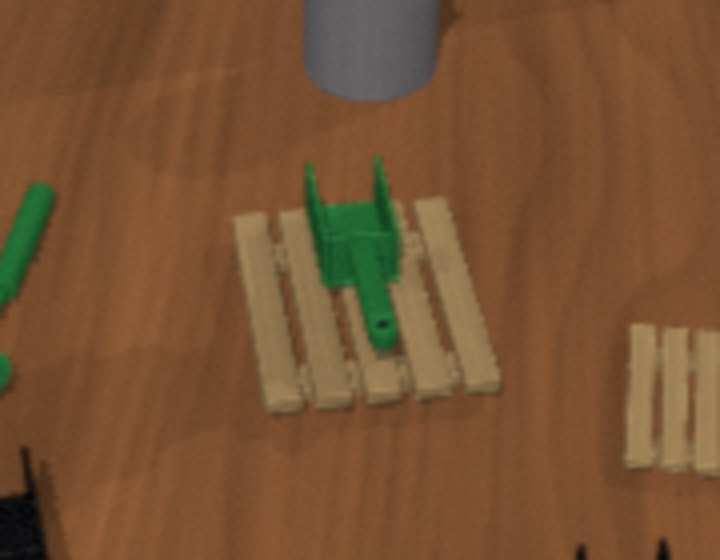

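The scoop lies centred on the stand, its handle end at crop (222,300) and its bowl end at crop (525,265), towards the canister. The stand's measured position hasn't changed, and the canister and egg cup sit at the same pixels as before.

```bash
python3 -c "
from h import *
print(np.abs(manip.get_state()['qd']).max()); print(manip.sign_off())"
```

```text
0.009841664229525319
the job is handed in; nothing more can be done
None
```

I picked up the green scoop by its handle, turned it end for end and laid it open side up in the middle of the larger pot stand. Its bowl end faces the steel canister. I then let go, backed the arm away and handed the job in at about 12 s of the 38 s allowed.

- **Position:** averaged over the top and side views, the scoop's middle is within about 2 mm of the stand's centre. Its axis is within about 0.3° of the slats.
- **Seating:** the handle top measured 57–60 mm above the table; 58 mm is expected with the scoop flat on the 20 mm stand.
- **Other objects:** the stand did not measurably move. The canister and egg cup appear at the same places in the top pictures; I did not re-measure them.
- **Disagreements:** the two views differ by about 7 mm on where the scoop's middle lies along its length, both before and after the move. Each view also measured it as 162–165 mm long, not the true 170 mm. While the scoop was held, a first fit suggested a 6–11° tilt. That came from stray depth points at the edges; the robust fit showed the handle level.

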